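# Mount a ratchet wheel on its arbor and show the marked tooth to the inspection camera

### The job

Fit the brass toothed wheel, hub up, onto the square arbor standing in the blue holder, right down onto the collar, then take the arbor by its bare square end and lift it out with the wheel on it. Present it upright to the inspection camera on the stand: the red tooth pointing straight at the lens, level with the middle of the lens and 9 cm in front of it. Finish while holding it there still, and do not touch the camera or disturb the other things on the plate.

Things in the scene. Friction and masses are not known exactly. Their poses are not given: they have to be found in the camera images.
- wheel_center (a point): Brass wheel, 0.12 kg, lying hub up: 64 mm disc of 12 teeth from 1 to 10 mm above its underside; 26 mm square hub standing 20 mm above it (30 mm in all); 16 mm square through bore. Flats and bore are parallel to x and y. This point: on the axis, 15 mm above the underside. x points to the one red tooth, z up. Grip the hub by its flats, above the teeth.
- red_tooth (a point): Middle of the outer face of the wheel's one red tooth: 32 mm from the axis along the wheel's x, 5.5 mm above the wheel's underside.
- arbor: Loose steel arbor, 0.15 kg, 80 mm long, upright in the holder; origin at the centre of its lower end, z up its axis, x and y square to the flats. From below: 12 mm square foot 22 mm long (in the socket), round collar 28 mm wide, 6 mm thick (rests on the holder), 14 mm square shaft 52 mm long, its end chamfered 2.5 mm; 22 mm of it stay bare above a seated wheel. The wheel fits in any quarter turn.
- arbor_shoulder (a point): On the arbor's axis, on the upper face of its collar, where the wheel's underside comes to sit (28 mm above the arbor's lower end; 36 mm above the plate while in the holder). Axes as the arbor's.
- arbor_end (a point): On the arbor's axis, half-way up the bare part of the shaft by which it is lifted (41 mm above the collar's upper face, 11 mm below the shaft's end). Axes as the arbor's.
- holder_mouth (a point): Fixed blue block 60 x 60 x 30 mm with a 14 mm square socket 26 mm deep in its top, the arbor's foot in it; this point is the middle of its top.
- inspection_camera: Fixed camera on a stand, 214 mm tall: grey base 110 x 80 mm, round post, white body, black lens, silver ring light 60 mm in diameter. Origin on the plate straight below the lens front. It looks level along its own -x; lens axis 170 mm above the plate, the post's axis 85 mm behind the lens front. Not to be touched.
- focus (a point): Point in the air on the lens axis, 90 mm in front of the lens and 170 mm above the plate, where the outer face of the red tooth is to be held. Axes as the camera's: x points level towards the lens, z up.
- probe_tip (a point): Tip of the stylus of the measuring machine, fixed, 26 mm above the plate: above it hang the probe head and, from 170 mm above the plate upwards, the upright grey ram 83 x 66 mm (x, y). An arm swinging across must pass on the robot's side of it.
- milled_block_mid (a point): Bystander: milled aluminium block 50 x 16 x 40 mm with two bores; point half-way up. Leave alone.
- gauge_block_1_mid (a point): Bystander: loose steel gauge block 35 x 9 x 20 mm; point half-way up. Leave alone.
Things that resemble listed ones, but are neither listed nor needed, are in the scene too. There is more than one size of the part that bears wheel_center; the job needs the smaller.

How it is judged:
On the way:
1. the wheel is seated on the collar of the arbor while the arbor stands home in the holder (z of wheel_center in the frame of arbor_shoulder between 0.011 and 0.019 m and x of wheel_center in the frame of arbor_shoulder between -0.004 and 0.004 m and y of wheel_center in the frame of arbor_shoulder between -0.004 and 0.004 m and angle between the z axis of wheel_center and the z axis of arbor_shoulder, either way round below 0.12 rad and angle between wheel_center's own z axis and vertical below 0.26 rad and distance between arbor_shoulder and holder_mouth below 0.009 m and angle between arbor_shoulder's own z axis and vertical below 0.12 rad), for 0.2 s.
At the end, for the whole second after the job is handed in: Fingers hold the arbor at rest, upright within 0.14 rad, wheel seated on its collar within 4 mm; the red tooth's outer face lies within 20 mm along the lens axis and 15 mm sideways and in height of the point 90 mm before the lens, and points at the lens within 0.26 rad (z of wheel_center in the frame of arbor_shoulder between 0.011 and 0.019 m and x of wheel_center in the frame of arbor_shoulder between -0.004 and 0.004 m and y of wheel_center in the frame of arbor_shoulder between -0.004 and 0.004 m and angle between the z axis of wheel_center and the z axis of arbor_shoulder, either way round below 0.12 rad and angle between wheel_center's own z axis and vertical below 0.26 rad and x of red_tooth in the frame of focus between -0.02 and 0.02 m and y of red_tooth in the frame of focus between -0.015 and 0.015 m and z of red_tooth in the frame of focus between -0.015 and 0.015 m and x of wheel_center in the frame of focus below -0.005 m and angle between the x axis of wheel_center and the x axis of focus, either way round below 0.26 rad and angle between arbor_shoulder's own z axis and vertical below 0.14 rad and contact force between the fingers and arbor above 1 N and linear speed of arbor below 0.03 m/s and angular speed of arbor below 0.3 rad/s); the arm keeps its last pose, push and grip.
It fails at once if the inspection camera is touched (contact force between inspection_camera and anything else above 1 N).
It fails at once if the milled block is moved more than 2 cm (distance of milled_block_mid from where it was at the start of the episode above 0.02 m).
It fails at once if the gauge block is moved more than 2 cm (distance of gauge_block_1_mid from where it was at the start of the episode above 0.02 m).
It also fails if it takes over 58 s, if anything falls off the work surface, if the arm or the gripper's body presses on something with over 40 N, if the wrist force passes 120 N, or if a joint passes its speed limit or range.

### The arm

A 7-joint arm with a two-finger parallel gripper is mounted at the origin on a cart in front of the work surface, level with it; the furniture and walls round the work are solid. World frame = base frame: x ahead of the robot, y to its left, z up, the work surface at z = 0. Lengths are in m, angles in rad, forces in N, time in s.
With the tool pointing down it reaches from about 0.4 to 0.85 m from the base axis. Payload 10.4 kg.
Tool frame: the origin (TCP) lies at the centre of the arm's flange, where the gripper is bolted on; the fingertips stand 182 mm ahead of it and the grasp point (between the pads) lies ahead of it (grasp_offset is the z of the grasp point in the tool frame, in m); z points along the fingers, y is the line along which they close (so a half turn about z gives the same grasp; the last joint's range is limited). The gripper opens to 87 mm and grips with 3 to 60 N. Pads are 19 mm wide; open, the fingers measure 117 mm over their backs; the gripper's body (75 mm by 190 mm) begins 51 mm behind the grasp point.
Start: joints at [1.316, 0.332, -0.065, 1.46, 0.022, 1.35, -0.088], TCP at [0.144, -0.608, 0.405] pointing down, gripper open.
Joint ranges: [-2.6, 2.6], [-0.5, 2.12], [-1.47, 1.34], [0.16, 2.42], [-1.27, 4.41], [0.06, 2.06], [-2.6, 2.6]. Speed limits (rad/s): [2.22, 2.22, 2.79, 2.79, 3.14, 3.14, 3.14].

### API

Orientations are given as a unit quaternion [x, y, z, w].
In Python, from workcell import get_obs, capture, hand_in, look_for, landmark_of, grasp_offset gives the robot as it stands.
- The arm moves only by the shell command python3 -m inch 'ROWS'. ROWS is text: rows parted by semicolons, each of 7 numbers parted by spaces: the shift along the tool's x, y, z in mm, then the turn, a rotation vector about the tool's x, y, z in rad, then the gripper command: -1 is shut, 1 is fully open, values between are in proportion. In form: dx dy dz wx wy wz grip; .... A call has 1 to 20 rows; each row is the pose to reach, as a shift and turn from the pose commanded when the call began, along the tool's axes at that moment; what a row does not reach only later rows make up. A row lasts 1/12 s, in which the tool goes at most 41.7 mm and 7.16 degrees, less where a joint would pass 70% of its speed; a pose out of reach is approached as far as the arm can. A call with a gripper value outside its range is refused whole. The fingers move at their own pace and stop on an object; the grip force is fixed at half the most. Time passes only in rows, so rows that repeat a pose let the fingers close. It gives the time, the measured TCP pose, the force, the opening and the grip force at its end, in the units of the state.
- get_obs(): the state, without advancing time (a new reading comes with each control period).
- capture(name): name is "side" or "top"; returns a dict with "frame" (384x512x3 uint8, red, green, blue), "vertical_fov" (degrees; the focal length in pixels is half the picture's height over the tangent of half this angle, whatever the lens; pixels are square), "cx", "cy" (the principal point, pixels), "dist" ([k1, k2, p1, p2, k3] as OpenCV has them; the pictures are not rectified), "cam_to_world" (4x4, takes a point from camera to world coordinates). Camera axes: x right, y down, z forward; pixel columns grow to the right and rows downward; lengths in m; the calibration is good to about 2 mm. A picture is of the moment at which its call begins. There is no depth.
- hand_in(): hands the job in; it is judged then, once.
Trained networks look in a picture, given as the dict that the camera call returned (one of the last four; its "shot" number tells which), for a name from the list of things; names that differ only in an ending like _2 or _b are one class to them, and where a whole thing is asked for, a point or a joint stands for the part that bears it (a point fixed in the world has none). Each returns a list of dicts, best first, with "conf" (0 to 1); they miss things now and then, are a little off and sometimes report something else, mostly with a low value. They report only what shows in the picture. A call takes as long as a camera call. They do not tell look-alikes from the thing itself.
- look_for(query, picture): "xyz" ([x, y, z] in m, in world coordinates, good to about 4 mm: the middle of the surface that is visible of it).
- landmark_of(query, picture): "xyz" ([x, y, z] in m, in world coordinates, good to about 4 mm: a listed point, or the origin of a listed thing).
The state is a dict: "clock": time; "joint_positions": joint angles; "dq": joint speeds; "tau": joint torques, N m; "ee_pos": TCP position; "ee_rot": TCP orientation; "ft_force": force on the tool from outside, world axes, zero at the start; "moment": the same for the moment, N m; "grip_width": finger opening in m; "finger_force": force on a finger pad.
Only numpy, scipy, OpenCV 4.12 (cv2) and the standard library are available. Lean on these libraries where they do the work, as an engineer would, in place of code of your own. Each camera call takes 0.05 s, during which the arm holds its last target. There are 200 camera calls.

## Working session

There is one attempt and no reset: what is moved stays moved. The work goes in short steps, Python scripts to look and compute and a shell command to move; the robot and the scene stay as the last step left them, time stands still between calls to the robot, and variables do not carry over. Pictures are saved under pics/ and viewed, at most 10 in all, crops included, and the job is handed in when it is done.

```bash
mkdir -p pics; cat > h.py <<'E'
import numpy as np, cv2
from scipy.spatial.transform import Rotation as R
from workcell import *
def K(p):
    h=p["frame"].shape[0]; f=h/2/np.tan(np.radians(p["vertical_fov"])/2)
    return np.array([[f,0,p["cx"]],[0,f,p["cy"]],[0,0,1.]])
def proj(p,X):
    T=np.linalg.inv(np.array(p["cam_to_world"])); X=np.atleast_2d(X).astype(float)
    return cv2.projectPoints(X,cv2.Rodrigues(T[:3,:3])[0],T[:3,3],K(p),np.array(p["dist"],float))[0][:,0]
def onz(p,uv,z):
    T=np.array(p["cam_to_world"]); n=cv2.undistortPoints(np.array(uv,float).reshape(-1,1,2),K(p),np.array(p["dist"],float))[:,0]
    d=np.c_[n,np.ones(len(n))]@T[:3,:3].T; o=T[:3,3]
    return o+d*((z-o[2])/d[:,2])[:,None]
def save(p,n,box=None,s=1):
    im=p["frame"][:,:,::-1]
    if box: im=im[box[1]:box[3],box[0]:box[2]]
    cv2.imwrite("pics/"+n,cv2.resize(im,None,fx=s,fy=s,interpolation=cv2.INTER_CUBIC))
E
python3 - <<'E'
from h import *
o=get_obs(); print(o["clock"],o["ee_pos"],o["ee_rot"],grasp_offset() if callable(grasp_offset) else grasp_offset)
for n in("top","side"):
    p=capture(n); save(p,n+"0.png",s=1.5); print(n,np.round(p["cam_to_world"],3).tolist())
    for q in("wheel_center","red_tooth","arbor_shoulder","arbor_end","holder_mouth","inspection_camera","focus","probe_tip","milled_block_mid","gauge_block_1_mid"):
        for r in landmark_of(q,p)[:4]: print(q,round(r["conf"],2),np.round(r["xyz"],3),proj(p,r["xyz"])[0].round())
E
```

```text
0.0 [ 0.14354765 -0.60815823  0.40392282] [ 9.93290886e-01  1.15640319e-01 -1.18605355e-04 -7.19864136e-04] 0.1635
top [[0.002, -0.982, 0.19, 0.358], [-1.0, -0.001, 0.002, -0.012], [-0.001, -0.19, -0.982, 0.99], [0.0, 0.0, 0.0, 1.0]]
wheel_center 0.78 [0.494 0.162 0.023] [191. 207.]
wheel_center 0.55 [0.45  0.277 0.012] [149. 223.]
red_tooth 0.86 [0.467 0.301 0.004] [142. 218.]
red_tooth 0.75 [0.516 0.197 0.005] [179. 200.]
arbor_shoulder 0.64 [0.452 0.032 0.034] [238. 222.]
arbor_shoulder 0.33 [0.45  0.032 0.076] [237. 221.]
arbor_shoulder 0.17 [0.694 0.018 0.025] [243. 137.]
arbor_end 0.54 [0.448 0.032 0.076] [237. 222.]
holder_mouth 0.98 [0.452 0.037 0.032] [236. 222.]
holder_mouth 0.19 [0.465 0.302 0.004] [141. 218.]
inspection_camera 0.82 [ 0.667 -0.186  0.007] [315. 148.]
focus 0.33 [0.465 0.304 0.004] [141. 218.]
focus 0.24 [ 0.666 -0.185  0.001] [314. 149.]
probe_tip 0.88 [0.689 0.02  0.022] [243. 139.]
milled_block_mid 0.66 [0.36  0.131 0.02 ] [200. 257.]
gauge_block_1_mid 0.7 [ 0.665 -0.188  0.001] [315. 150.]
gauge_block_1_mid 0.54 [0.592 0.151 0.007] [196. 174.]
side [[-0.834, -0.183, 0.52, 0.034], [-0.551, 0.288, -0.783, 0.738], [-0.006, -0.94, -0.341, 0.458], [0.0, 0.0, 0.0, 1.0]]
wheel_center 0.81 [0.451 0.277 0.009] [203. 324.]
wheel_center 0.69 [0.488 0.155 0.024] [228. 280.]
red_tooth 0.77 [0.516 0.195 0.008] [205. 292.]
arbor_shoulder 0.77 [0.449 0.035 0.037] [277. 255.]
arbor_end 0.71 [0.45  0.03  0.078] [278. 236.]
holder_mouth 0.82 [0.454 0.035 0.03 ] [275. 257.]
inspection_camera 0.96 [ 0.663 -0.182  0.   ] [251. 217.]
milled_block_mid 0.86 [0.361 0.13  0.02 ] [291. 295.]
```

View pics/top0.png

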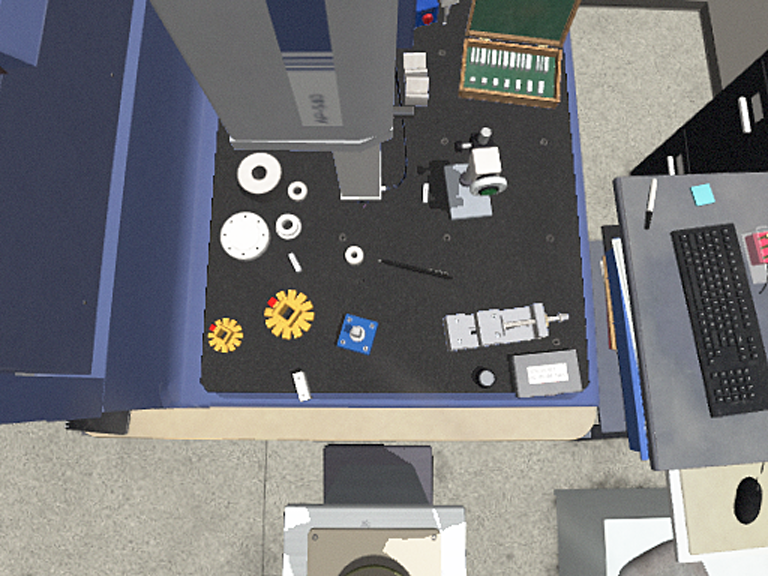

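View pics/side0.png

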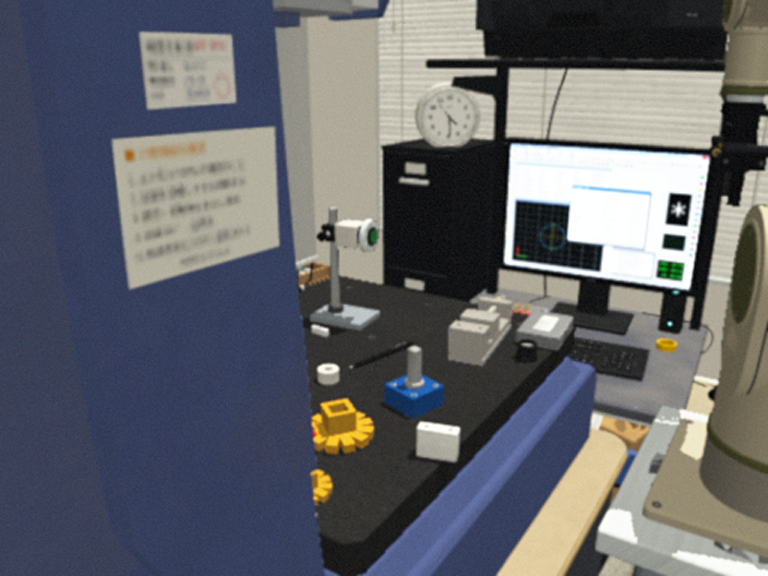

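Candidates for the wheel in the top view, in 512-pixel coordinates: the large brass wheel at (193,209) and the small brass wheel at (149,223). The white discs and rings at (173,115), (163,157) and (191,150) are not brass. The job needs the smaller wheel, so I choose (149,223), which lies close to the blue side wall. I'll check it in a close crop.

```bash
python3 - <<'E'
from h import *
p=capture("top"); T=np.array(p["cam_to_world"])
a=cv2.resize(p["frame"][195:250,125:265,::-1],None,fx=5.6,fy=5.6,interpolation=cv2.INTER_CUBIC)
q=capture("side")
b=cv2.resize(q["frame"][220:350,170:330,::-1],None,fx=2,fy=2,interpolation=cv2.INTER_CUBIC)
c=np.zeros((a.shape[0]+b.shape[0],a.shape[1],3),np.uint8); c[:a.shape[0]]=a; c[a.shape[0]:,:b.shape[1]]=b
cv2.imwrite("pics/c1.png",c)
f=p["frame"].astype(int); r,g,bl=f[...,0],f[...,1],f[...,2]
hsv=cv2.cvtColor(p["frame"],cv2.COLOR_RGB2HSV)
for nm,(u,v) in dict(small=(149,223),big=(193,209)).items():
    m=np.zeros(r.shape,bool); m[v-20:v+20,u-22:u+22]=True
    red=m&((hsv[...,0]<8)|(hsv[...,0]>172))&(hsv[...,1]>130)&(r>100)
    br=m&(hsv[...,0]>12)&(hsv[...,0]<32)&(hsv[...,1]>110)&(r>70)
    al=red|br; n,l,st,ce=cv2.connectedComponentsWithStats(al.astype(np.uint8))
    k=1+np.argmax(st[1:,4]); ys,xs=np.where(l==k); (cc,rad)=cv2.minEnclosingCircle(np.c_[xs,ys].astype(np.float32))
    w=onz(p,[cc,(cc[0]+rad,cc[1])],0.01); print(nm,st[k],cc,rad,w[0].round(4),"R",np.linalg.norm(w[1]-w[0]))
    ys,xs=np.where(red); rc=onz(p,[(xs.mean(),ys.mean())],0.0095)[0]; print(" red",len(xs),rc.round(4),"yaw",np.degrees(np.arctan2(*(rc-w[0])[[1,0]])))
# wall footprint check: project grid
for y in(.3,.32,.34,.36): print(y,proj(p,[[.45,y,0],[.45,y,.1],[.45,y,.2]]).round().tolist())
E
```

```text
small [138 212  24  23 400] (149.78834533691406, 223.1564483642578) 11.957405090332031 [0.4512 0.2756 0.01  ] R 0.033300357646358594
 red 15 [0.4658 0.3013 0.0095] yaw 60.469570921060175
big [176 193  34  34 769] (192.33863830566406, 209.15736389160156) 16.846139907836914 [0.4906 0.1588 0.01  ] R 0.046781769192156875
 red 30 [0.5141 0.1917 0.0095] yaw 54.405884884012934
0.3 [[142.0, 224.0], [130.0, 220.0], [115.0, 215.0]]
0.32 [[135.0, 224.0], [122.0, 220.0], [106.0, 215.0]]
0.34 [[128.0, 224.0], [114.0, 220.0], [97.0, 215.0]]
0.36 [[121.0, 224.0], [107.0, 220.0], [89.0, 215.0]]
```

View pics/c1.png

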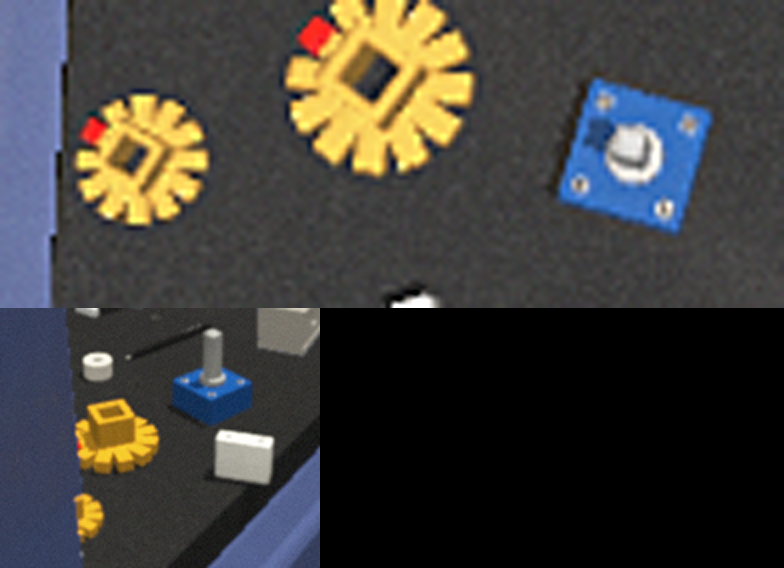

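The crop confirms it. The small wheel at (149,223) has a 33 mm radius, lies hub up and has its red tooth at about 60° yaw, with its holder and arbor at (238,222). The blue wall edge is about 45 mm from the wheel's axis, so I need its shape before reaching in.

```bash
python3 - <<'E'
from h import *
p=capture("top"); q=capture("side")
im=p["frame"][:,:,::-1].copy(); im=cv2.convertScaleAbs(im,alpha=1.6,beta=25)
im=cv2.resize(im,None,fx=3,fy=3,interpolation=cv2.INTER_CUBIC)
def L(a,b,c):
    A,B=(proj(p,[a,b])*3).astype(int); cv2.line(im,tuple(A.tolist()),tuple(B.tolist()),c,1)
for z,c in((0,(0,0,255)),(.1,(0,255,255)),(.2,(0,255,0)),(.4,(255,0,255))): L((.3,.325,z),(.8,.325,z),c)
for x in(.3,.4,.5,.6,.7): L((x,.325,0),(x,.325,.4),(255,255,255))
b=im[0:1000,0:640]; cv2.imwrite("pics/c2.png",cv2.resize(b,(384,600)))
# side: pillar edge ray plane intersections
T=np.array(q["cam_to_world"]);n=cv2.undistortPoints(np.array([[180,0],[198,192],[213,350.]]).reshape(-1,1,2),K(q),np.array(q["dist"],float))[:,0]
d=np.c_[n,np.ones(3)]@T[:3,:3].T
for y in(.325,.4,.5): print(y,(T[:3,3]+d*((y-T[1,3])/d[:,1])[:,None]).round(3).tolist())
s=cv2.convertScaleAbs(q["frame"][:,:,::-1],alpha=1.8,beta=20); cv2.imwrite("pics/c3.png",s)
cv2.imwrite("pics/c23.png",np.hstack([cv2.resize(b,(384,600)),cv2.resize(s[:,:260],(406,600))]))
E
```

```text
0.325 [[0.415, 0.325, 0.51], [0.402, 0.325, 0.27], [0.391, 0.325, 0.014]]
0.4 [[0.346, 0.4, 0.501], [0.335, 0.4, 0.305], [0.326, 0.4, 0.095]]
0.5 [[0.254, 0.5, 0.488], [0.246, 0.5, 0.35], [0.239, 0.5, 0.202]]
```

View pics/c23.png

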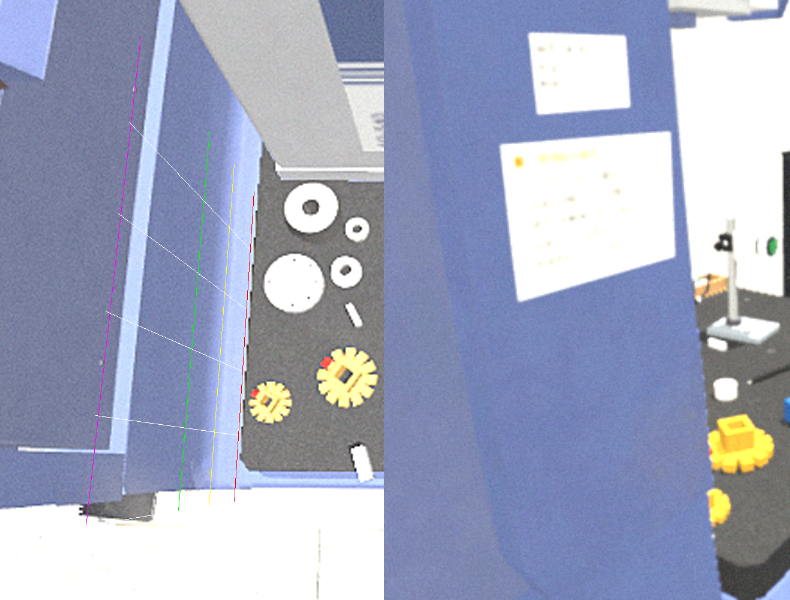

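The wall stands at y of about 0.325 to 0.35 and the wheel's axis is at y of about 0.276, so the gripper body only fits there with its length along x. I'll grip the hub that way, drag the wheel clear of the wall, then regrip square to its flats.

```bash
cat >> h.py <<'E'
def rel(*targets):
    "targets: (grasp xyz, yaw of tool y deg, tool vertical) -> rows from present measured pose"
    o=get_obs(); Q=R.from_quat(o["ee_rot"]); P=np.array(o["ee_pos"]); y=Q.apply([0,1,0]); 
    print("t",round(o["clock"],2),"grasp",(P+Q.apply([0,0,.1635])).round(4),"yaw_y",np.degrees(np.arctan2(y[1],y[0])).round(1),"z",Q.apply([0,0,1]).round(3),"w",round(o["grip_width"],4),"F",np.round(o["ft_force"],1),"q",np.round(o["joint_positions"],2))
    for X,a in targets:
        a=np.radians(a); Y=np.array([np.cos(a),np.sin(a),0]); Z=np.array([0,0,-1.]); M=R.from_matrix(np.c_[np.cross(Y,Z),Y,Z])
        d=Q.inv().apply(np.array(X)+[0,0,.1635]-P)*1000
        print(X,"->",d.round(1),(Q.inv()*M).as_rotvec().round(3))
E
python3 - <<'E'
from h import *
p=capture("top");q=capture("side")
print("lens top z.17",onz(p,[(325.3,123.3)],.17).round(3),"side",onz(q,[(248.7,157)],.17).round(3))
print("post top",onz(p,[(323.5,88.5)],.214).round(3), "post side",onz(q,[(222,139)],.214).round(3))
# green lens by colour
for n,c,b in(("top",p,(305,105,345,140)),("side",q,(225,140,262,172))):
    h=cv2.cvtColor(c["frame"],cv2.COLOR_RGB2HSV)[b[1]:b[3],b[0]:b[2]]; m=(h[...,0]>40)&(h[...,0]<90)&(h[...,1]>90); ys,xs=np.where(m)
    if len(xs): uv=(xs.mean()+b[0],ys.mean()+b[1]); print(n,len(xs),uv,onz(c,[uv],.17).round(4))
    save(c,"cam_"+n+".png",b,8)
c=[cv2.resize(cv2.imread(f"pics/cam_{n}.png"),(390,390)) for n in("top","side")]
cv2.imwrite("pics/cam.png",np.hstack(c))
rel(((.44,-.34,.2),-50),((.47,-.05,.2),-20),((.451,.27,.11),-3))
E
```

```text
lens top z.17 [[ 0.68  -0.185  0.17 ]] side [[ 0.676 -0.193  0.17 ]]
post top [[ 0.75  -0.176  0.214]] post side [[ 0.752 -0.175  0.214]]
top 37 (np.float64(325.2162162162162), np.float64(127.1891891891892)) [[ 0.67   -0.1848  0.17  ]]
side 43 (np.float64(249.2325581395349), np.float64(156.53488372093022)) [[ 0.6773 -0.1976  0.17  ]]
t 1.4 grasp [ 0.1436 -0.6083  0.2413] yaw_y -76.7 z [ 0. -0. -1.] w 0.087 F [ 0.3  0.7 -0.1] q [ 1.32  0.33 -0.06  1.46  0.02  1.35 -0.09]
(0.44, -0.34, 0.2) -> [ 350.1 -193.    41.3] [ 0.     0.    -0.466]
(0.47, -0.05, 0.2) -> [ 445.9 -468.4   41.2] [ 0.    0.   -0.99]
(0.451, 0.27, 0.11) -> [ 501.  -784.2  131.2] [ 0.     0.    -1.287]
```

View pics/cam.png

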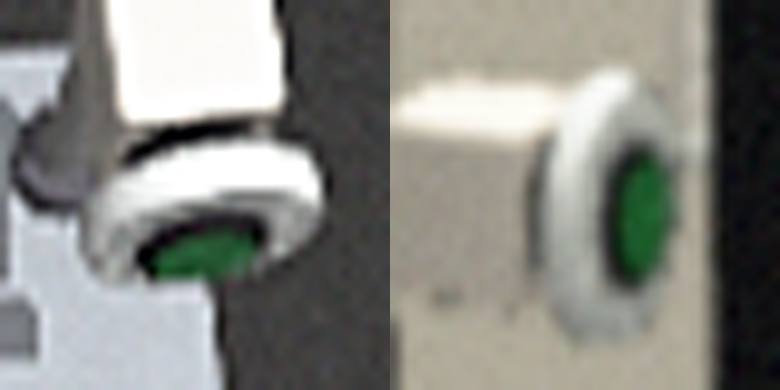

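Lens front is at about (0.668, -0.188), and the camera's x axis is at about +9.5° yaw. Now I move.

```bash
python3 -m inch '350 -193 41 0 0 -0.466 1;350 -193 41 0 0 -0.466 1;350 -193 41 0 0 -0.466 1;350 -193 41 0 0 -0.466 1;350 -193 41 0 0 -0.466 1;350 -193 41 0 0 -0.466 1;350 -193 41 0 0 -0.466 1;350 -193 41 0 0 -0.466 1;350 -193 41 0 0 -0.466 1;446 -468 41 0 0 -0.99 1;446 -468 41 0 0 -0.99 1;446 -468 41 0 0 -0.99 1;446 -468 41 0 0 -0.99 1;446 -468 41 0 0 -0.99 1;446 -468 41 0 0 -0.99 1;446 -468 41 0 0 -0.99 1;446 -468 41 0 0 -0.99 1;446 -468 41 0 0 -0.99 1'; python3 -c "
from h import *
rel(((.451,.276,.11),-3),((.451,.276,.032),-3))"
```

```text
clock: 2.9
ee_pos: [0.4706, -0.045, 0.3643]
ee_rot: [0.817, 0.577, 0.001, 0.0]
ft_force: [0.1, 0.0, -0.2]
grip_width: 0.087
finger_force: 0.0
t 2.9 grasp [ 0.4708 -0.0448  0.2008] yaw_y -19.6 z [ 0.001  0.001 -1.   ] w 0.087 F [ 0.1  0.  -0.2] q [ 0.65  0.07 -0.67  1.87  0.04  1.21 -0.37]
(0.451, 0.276, 0.11) -> [ 295.8 -126.    91. ] [ 0.001 -0.001 -0.289]
(0.451, 0.276, 0.032) -> [ 295.7 -126.1  169. ] [ 0.001 -0.001 -0.289]
```

```bash
python3 -m inch '293 -125 60 0 0 -0.341 0.5;293 -125 60 0 0 -0.341 0.5;293 -125 60 0 0 -0.341 0.5;293 -125 60 0 0 -0.341 0.5;293 -125 60 0 0 -0.341 0.5;293 -125 60 0 0 -0.341 0.5;293 -125 60 0 0 -0.341 0.5;293 -125 60 0 0 -0.341 0.5;293 -125 60 0 0 -0.341 0.5;293 -125 60 0 0 -0.341 0.5;293 -125 91 0 0 -0.341 0.5;293 -125 91 0 0 -0.341 0.5'; python3 -c "
from h import *
rel(((.451,.274,.032),0))
p=capture('top');save(p,'t2.png',(100,150,260,270),4.9)"
```

```text
clock: 3.9
ee_pos: [0.4527, 0.2652, 0.2692]
ee_rot: [0.711, 0.703, -0.003, -0.0]
ft_force: [-1.2, -1.5, -1.1]
grip_width: 0.0649
finger_force: 0.0
t 3.9 grasp [0.4521 0.2646 0.1057] yaw_y -0.6 z [-0.004 -0.003 -1.   ] w 0.0649 F [-1.2 -1.5 -1.1] q [ 0.14  0.37 -0.87  1.84  0.32  1.08 -0.87]
(0.451, 0.274, 0.032) -> [ 9.  -1.5 73.7] [-0.004  0.003 -0.01 ]
```

View pics/t2.png

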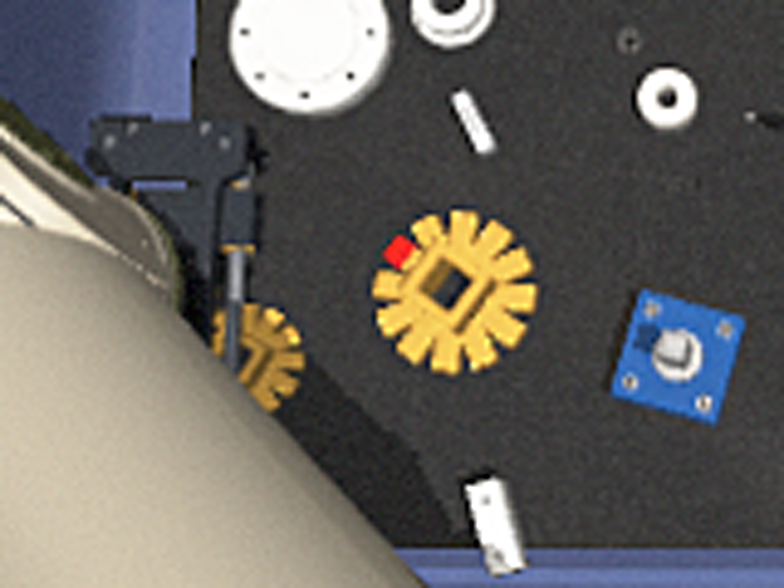

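The wheel is at crop (255,360) under the gripper. The body lies along x, just beside the blue wall, and nothing is touching. I'll let it settle.

```bash
python3 -m inch '0 0 0 0 0 0 0.5;0 0 0 0 0 0 0.5'; python3 -c "
from h import *
rel(((.451,.274,.032),0))"
```

```text
clock: 4.12
ee_pos: [0.4535, 0.2672, 0.274]
ee_rot: [0.71, 0.704, 0.0, 0.0]
ft_force: [-0.1, 0.3, -0.6]
grip_width: 0.0653
finger_force: 0.0
t 4.12 grasp [0.4537 0.2672 0.1105] yaw_y -0.5 z [ 0.001  0.    -1.   ] w 0.0653 F [-0.1  0.3 -0.6] q [ 0.14  0.36 -0.88  1.84  0.31  1.09 -0.87]
(0.451, 0.274, 0.032) -> [ 6.8 -2.7 78.5] [ 0.001 -0.    -0.009]
```

Now I descend, close, and drag 65 mm towards -y with a slight lift of about 3 mm.

```bash
python3 -m inch '7 -3 40 0 0 0 0.5;7 -3 78 0 0 0 0.5;7 -3 78 0 0 0 0.5;7 -3 78 0 0 0 -1;7 -3 78 0 0 0 -1;7 -3 78 0 0 0 -1;7 -3 78 0 0 0 -1;7 -3 78 0 0 0 -1;7 -3 78 0 0 0 -1;7 -3 78 0 0 0 -1'; python3 -c "
from h import *
rel()
print(get_obs()['finger_force'])"
```

```text
clock: 4.95
ee_pos: [0.4503, 0.2749, 0.1957]
ee_rot: [0.71, 0.704, 0.001, 0.0]
ft_force: [-1.4, -1.3, 7.7]
grip_width: 0.0333
finger_force: 30.0
t 4.95 grasp [0.4505 0.2749 0.0322] yaw_y -0.5 z [ 0.001  0.    -1.   ] w 0.0333 F [-1.4 -1.3  7.7] q [ 0.06  0.48 -0.82  1.89  0.42  0.95 -0.96]
30.002812072634697
```

```bash
python3 -m inch '0 0 -10 0 0 0 -1;-32 -15 -10 0 0 0 -1;-65 -30 -10 0 0 0 -1;-65 -30 -10 0 0 0 -1;-65 -30 -1 0 0 0 -1;-65 -30 -1 0 0 0 -1;-65 -30 -1 0 0 0 0.4;-65 -30 -1 0 0 0 0.4;-65 -30 -1 0 0 0 0.4;-65 -30 -1 0 0 0 0.4;-65 -30 -60 0 0 0 0.4;-85 30 -100 0 0 0 0.4;-105 110 -100 0 0 0 0.4;-105 110 -100 0 0 0 0.4;-105 110 -100 0 0 0 0.4'; python3 - <<'E'
from h import *
rel()
p=capture("top"); save(p,"t3.png",(120,170,280,290),4.9)
for r in landmark_of("wheel_center",p)+landmark_of("red_tooth",p): print(r["conf"],np.round(r["xyz"],3),proj(p,r["xyz"])[0])
E
```

```text
clock: 6.2
ee_pos: [0.5616, 0.1676, 0.2959]
ee_rot: [0.71, 0.704, 0.0, 0.001]
ft_force: [0.1, -0.3, -0.1]
grip_width: 0.0605
finger_force: 0.0
t 6.2 grasp [0.5619 0.1675 0.1324] yaw_y -0.5 z [ 0.002 -0.001 -1.   ] w 0.0605 F [ 0.1 -0.3 -0.1] q [ 0.28  0.45 -0.81  1.67  0.35  1.17 -0.63]
0.56 [0.416 0.209 0.013] [173.05559079 235.87767986]
0.51 [0.437 0.237 0.004] [163.78706608 228.5618712 ]
```

View pics/t3.png

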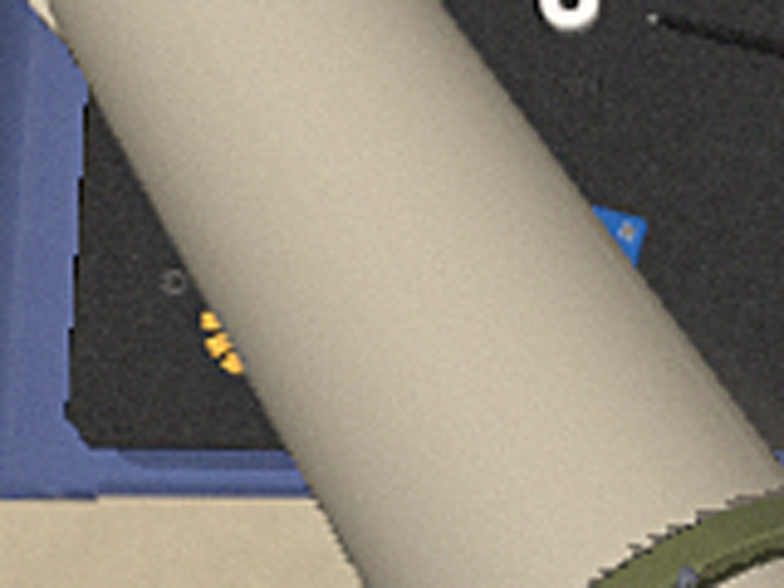

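The arm hides the wheel in the top view, so I'll try the side camera.

```bash
python3 - <<'E'
from h import *
q=capture("side")
for n in("wheel_center","red_tooth"):
  for r in landmark_of(n,q): print(n,r["conf"],np.round(r["xyz"],3),proj(q,r["xyz"])[0])
u,v=proj(q,[.42,.21,.015])[0].astype(int); print(u,v)
save(q,"s3.png",(u-40,v-40,u+40,v+40),7)
E
```

```text
wheel_center 0.98 [0.49  0.159 0.025] [226.42468955 279.79344804]
wheel_center 0.57 [0.42  0.21  0.013] [240.81656224 308.79473555]
red_tooth 0.88 [0.516 0.196 0.007] [204.37776468 292.71391155]
red_tooth 0.81 [0.435 0.24  0.002] [223.73622241 319.74513816]
240 307
```

View pics/s3.png

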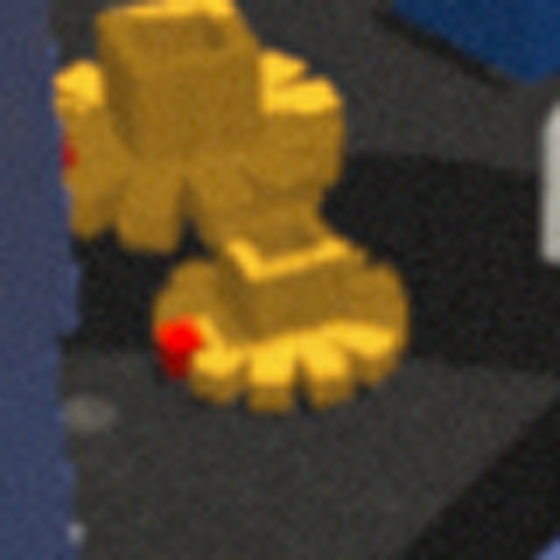

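```bash
python3 - <<'E'
from h import *
q=capture("side"); h=cv2.cvtColor(q["frame"],cv2.COLOR_RGB2HSV); m=((h[...,0]<8)|(h[...,0]>172))&(h[...,1]>140)&(q["frame"][...,0]>90)
m[:,:215]=0;m[:,240:]=0;m[:305]=0;m[330:]=0
ys,xs=np.where(m); print(len(xs),xs.mean(),ys.mean())
# fit yaw by matching the red tooth (top face z10, outer face) to pixel
for y in range(50,95,5):
    a=np.radians(y);d=np.array([np.cos(a),np.sin(a)]); P=[[*(np.array([.4195,.2095])+r*d),z] for r,z in((.029,.01),(.032,.0055))]
    print(y,proj(q,P).round(1).tolist())
# hub top corners for comparison
for y in(55,60,65,70,75):
    a=np.radians(y);Rm=np.array([[np.cos(a),-np.sin(a)],[np.sin(a),np.cos(a)]]);C=(Rm@(np.array([[1,1],[-1,1],[-1,-1],[1,-1]]).T*.013)).T+[.4195,.2095]
    print(y,((proj(q,np.c_[C,[.03]*4])-[200,267])*7).round().tolist())
rel(((.42,.2095,.12),-25),((.42,.2095,.032),-25))
E
```

```text
35 224.62857142857143 316.1714285714286
50 [[225.1, 313.0], [223.5, 315.4]]
55 [[225.5, 313.8], [223.9, 316.3]]
60 [[226.0, 314.5], [224.5, 317.1]]
65 [[226.6, 315.3], [225.2, 317.9]]
70 [[227.3, 316.0], [226.0, 318.7]]
75 [[228.2, 316.6], [226.9, 319.5]]
80 [[229.1, 317.2], [227.9, 320.1]]
85 [[230.1, 317.8], [229.1, 320.8]]
90 [[231.3, 318.3], [230.3, 321.3]]
55 [[253.0, 274.0], [351.0, 252.0], [315.0, 200.0], [220.0, 220.0]]
60 [[259.0, 275.0], [353.0, 249.0], [310.0, 198.0], [217.0, 224.0]]
65 [[265.0, 276.0], [355.0, 245.0], [304.0, 198.0], [215.0, 227.0]]
70 [[271.0, 277.0], [356.0, 242.0], [298.0, 197.0], [214.0, 231.0]]
75 [[278.0, 278.0], [357.0, 238.0], [292.0, 197.0], [213.0, 234.0]]
t 6.55 grasp [0.5578 0.1698 0.1309] yaw_y -0.3 z [-0.001 -0.    -1.   ] w 0.0611 F [-0.7 -0.1  0.1] q [ 0.28  0.45 -0.82  1.67  0.35  1.17 -0.63]
(0.42, 0.2095, 0.12) -> [  38.9 -138.2   11. ] [-0.001  0.     0.43 ]
(0.42, 0.2095, 0.032) -> [  38.9 -138.1   99. ] [-0.001  0.     0.43 ]
```

The side crop shows the wheel's red tooth at (225,316) and gives a yaw of about 59°. The large wheel lies in the -30° direction, so I'll grip the other flats with tool y at 60°.

```bash
python3 -m inch '39 -138 11 0 0 -1.04 0.5;39 -138 11 0 0 -1.04 0.5;39 -138 11 0 0 -1.04 0.5;39 -138 11 0 0 -1.04 0.5;39 -138 11 0 0 -1.04 0.5;39 -138 11 0 0 -1.04 0.5;39 -138 11 0 0 -1.04 0.5;39 -138 11 0 0 -1.04 0.5;39 -138 11 0 0 -1.04 0.5;39 -138 11 0 0 -1.04 0.5;39 -138 11 0 0 -1.04 0.5'; python3 - <<'E'
from h import *
rel(((.42,.2095,.032),59))
E
```

```text
clock: 7.47
ee_pos: [0.4207, 0.2092, 0.2836]
ee_rot: [0.267, 0.964, -0.0, 0.0]
ft_force: [0.3, -0.3, -0.8]
grip_width: 0.0652
finger_force: 0.0
t 7.47 grasp [0.4207 0.209  0.1201] yaw_y 59.1 z [-0.    -0.001 -1.   ] w 0.0652 F [ 0.3 -0.3 -0.8] q [ 0.47  0.27 -1.12  1.96  0.28  1.08  0.26]
(0.42, 0.2095, 0.032) -> [ 0.8 -0.  88.1] [-0.001  0.     0.001]
```

```bash
python3 -m inch '0 0 40 0 0 0 0.5;0 0 75 0 0 0 0.5;0 0 88 0 0 0 0.5;0 0 88 0 0 0 0.5;0 0 88 0 0 0 -1;0 0 88 0 0 0 -1;0 0 88 0 0 0 -1;0 0 88 0 0 0 -1;0 0 88 0 0 0 -1;0 0 88 0 0 0 -1;0 0 88 0 0 0 -1;0 0 88 0 0 0 -1'; python3 - <<'E'
from h import *
rel(((.42,.21,.16),59))
E
```

```text
clock: 8.47
ee_pos: [0.4216, 0.209, 0.196]
ee_rot: [0.266, 0.964, 0.0, 0.0]
ft_force: [-0.0, -0.3, 3.0]
grip_width: 0.0263
finger_force: 30.0
t 8.47 grasp [0.4217 0.209  0.0325] yaw_y 59.1 z [ 0.001 -0.    -1.   ] w 0.0263 F [-0.  -0.3  3. ] q [ 0.34  0.42 -1.01  2.03  0.45  0.93  0.12]
(0.42, 0.21, 0.16) -> [ 1.800e+00  1.000e-01 -1.275e+02] [0.    0.    0.002]
```

```bash
python3 -m inch '0 0 -40 0 0 0 -1;0 0 -80 0 0 0 -1;0 0 -110 0 0 0 -1;0 0 -110 0 0 0 -1;0 0 -110 0 0 0 -1'; python3 - <<'E'
from h import *
rel()
p=capture("top"); q=capture("side")
im=cv2.resize(cv2.imread("pics/top0.png"),(512,384),interpolation=cv2.INTER_AREA)
b,g,r=[im[...,i].astype(int) for i in range(3)]; m=((b>130)&(b-r>70)&(b-g>40)).astype(np.uint8); m[:200]=0;m[245:]=0;m[:,:220]=0;m[:,260:]=0
m=cv2.morphologyEx(m,cv2.MORPH_CLOSE,np.ones((9,9))); 
cs=max(cv2.findContours(m,0,cv2.CHAIN_APPROX_NONE)[0],key=cv2.contourArea); cs=cs[:,0].astype(float)
W=onz(p,cs,.03)[:,:2]; rc=cv2.minAreaRect((W*1000).astype(np.float32)); print("holder",rc)
for n,c in(("top",p),("side",q)):
  for k in("wheel_center","red_tooth","arbor_end","arbor_shoulder","holder_mouth"):
    for x in landmark_of(k,c)[:2]: print(n,k,round(x["conf"],2),np.round(x["xyz"],3),proj(c,x["xyz"])[0].round(1))
u,v=proj(q,[.42,.21,.13])[0].astype(int); a=q["frame"][150:330,190:310,::-1]; cv2.imwrite("pics/s4.png",cv2.resize(a,(400,600),interpolation=cv2.INTER_CUBIC))
t=cv2.imread("pics/top0.png")[300:366,320:396]
t=cv2.resize(t,(400,347),interpolation=cv2.INTER_CUBIC); z=np.zeros((600,400,3),np.uint8); z[:347]=t
cv2.imwrite("pics/s4.png",np.hstack([cv2.imread("pics/s4.png"),z]))
E
```

```text
clock: 8.88
ee_pos: [0.4218, 0.209, 0.3069]
ee_rot: [0.267, 0.964, 0.0, 0.001]
ft_force: [-0.1, -0.8, -2.2]
grip_width: 0.0253
finger_force: 30.0
t 8.88 grasp [0.4223 0.2089 0.1434] yaw_y 59.1 z [ 0.003 -0.    -1.   ] w 0.0253 F [-0.1 -0.8 -2.2] q [ 0.51  0.24 -1.15  1.93  0.24  1.12  0.29]
holder ((452.868408203125, 31.403701782226562), (60.494728088378906, 60.63922119140625), 74.28182983398438)
top wheel_center 0.74 [0.49  0.158 0.023] [191.7 208.8]
top wheel_center 0.31 [0.591 0.153 0.007] [195.9 174. ]
top red_tooth 0.83 [0.517 0.198 0.008] [178.7 199.9]
top arbor_end 0.66 [0.45  0.032 0.079] [236.9 221.5]
top arbor_shoulder 0.46 [0.453 0.03  0.03 ] [238.4 222. ]
top holder_mouth 0.93 [0.454 0.035 0.034] [236.4 221.7]
side wheel_center 0.93 [0.49  0.16  0.022] [226.  281.3]
side wheel_center 0.76 [0.417 0.212 0.122] [239.9 255.5]
side red_tooth 0.95 [0.514 0.2   0.006] [203.7 294. ]
side red_tooth 0.59 [0.434 0.236 0.111] [223.7 264.1]
side arbor_end 0.71 [0.451 0.032 0.08 ] [277.2 235.6]
side arbor_shoulder 0.55 [0.449 0.032 0.038] [277.8 254.1]
side holder_mouth 0.63 [0.454 0.032 0.032] [275.6 255.8]
```

View pics/s4.png

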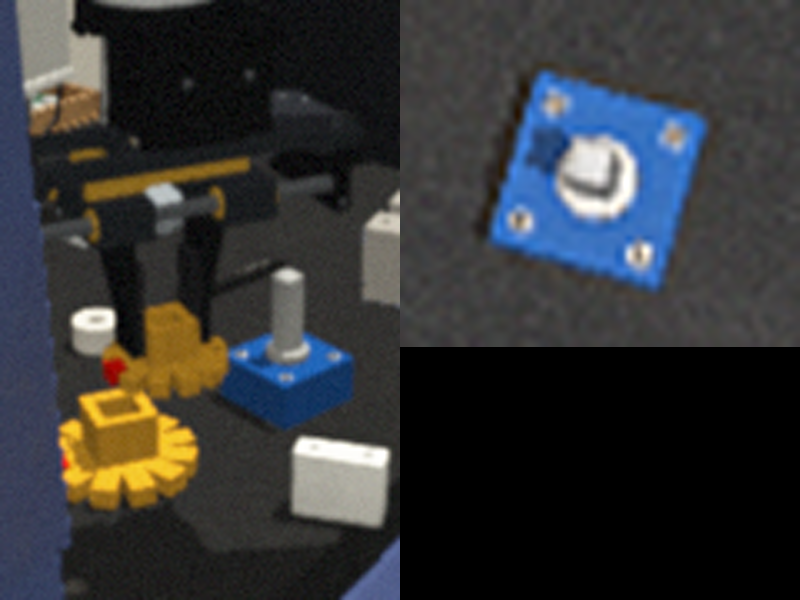

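The wheel hangs level in the fingers with its red tooth along +tool y. The holder yaw is -15.7°. I'll refine the arbor's end from the pixels.

```bash
python3 - <<'E'
from h import *
p=capture("top"); q=capture("side")
print("top",onz(p,[(237.4,219.6)],.088).round(4),"side",onz(q,[(276.1,231.8)],.088).round(4))
for X in([.4525,.0315,.088],[.4505,.0315,.088],[.4525,.0315,.036]): print(proj(p,X)[0].round(1),proj(q,X)[0].round(1))
# shaft columns in side view: intensity profile
g=q["frame"].mean(2)
for r in (236,240,244,248): print(r,g[r,264:290].round().astype(int))
rel(((.4540,.0312,.16),74.3))
E
```

```text
top [[0.4537 0.0299 0.088 ]] side [[0.4542 0.0313 0.088 ]]
[236.8 220.1] [276.7 232. ]
[236.8 220.9] [277.6 232.2]
[237.7 222.1] [276.5 254.3]
236 [ 49  49  56  51  53  51  51  70  87  92  98 100 105 110 109 110 105  73
  51  50  48  48  53  52  45  46]
240 [ 54  49  45  42  52  52  53  70  88  98 104  99 110 111 111 114 100  72
  52  49  45  49  50  51  49  47]
244 [ 47  45  48  49  48  46  49  71  94 104 107 105 111 111 116 113  98  62
  53  43  47  45  44  49  42  48]
248 [ 48  45  51  49  44  49  52  73  96 105 101 110 114 119 116 109 102  63
  50  48  52  52  51  50  46  46]
t 9.58 grasp [0.4214 0.209  0.1422] yaw_y 59.1 z [-0. -0. -1.] w 0.0258 F [ 0.5 -0.1 -3. ] q [ 0.5   0.24 -1.15  1.93  0.24  1.12  0.29]
(0.454, 0.0312, 0.16) -> [-119.2 -135.9  -17.8] [-0.    -0.    -0.265]
```

```bash
python3 -m inch '0 0 -18 0 0 0 -1;-60 -68 -18 0 0 -0.13 -1;-120 -136 -18 0 0 -0.265 -1;-120 -136 -18 0 0 -0.265 -1;-120 -136 -18 0 0 -0.265 -1;-120 -136 -18 0 0 -0.265 -1;-120 -136 -18 0 0 -0.265 -1;-120 -136 -18 0 0 -0.265 -1'; python3 - <<'E'
from h import *
rel(((.4545,.0307,.122),74.3))
p=capture("top"); q=capture("side")
for n,c in(("top",p),("side",q)):
  for k in("wheel_center","red_tooth"):
    for x in landmark_of(k,c)[:3]: print(n,k,round(x["conf"],2),np.round(x["xyz"],3))
u,v=proj(p,[.455,.03,.13])[0].astype(int); a=cv2.resize(p["frame"][v-30:v+30,u-30:u+30,::-1],(390,390),interpolation=cv2.INTER_CUBIC)
u,v=proj(q,[.455,.03,.11])[0].astype(int); b=cv2.resize(q["frame"][v-30:v+30,u-30:u+30,::-1],(390,390),interpolation=cv2.INTER_CUBIC); print(u,v)
cv2.imwrite("pics/s5.png",np.hstack([a,b]))
E
```

```text
clock: 10.25
ee_pos: [0.4549, 0.0286, 0.3237]
ee_rot: [0.139, 0.99, -0.0, -0.0]
ft_force: [0.0, 0.5, -1.2]
grip_width: 0.0259
finger_force: 30.0
t 10.25 grasp [0.4549 0.0286 0.1602] yaw_y 74.1 z [-0. -0. -1.] w 0.0259 F [ 0.   0.5 -1.2] q [ 0.92  0.14 -1.13  1.95  0.14  1.14  1.03]
(0.4545, 0.0307, 0.122) -> [ 0.9  1.9 38.2] [-0.    -0.    -0.004]
top wheel_center 0.64 [0.49  0.159 0.024]
top wheel_center 0.6 [0.359 0.132 0.022]
top red_tooth 0.81 [0.519 0.195 0.006]
side wheel_center 0.76 [0.449 0.033 0.139]
side wheel_center 0.59 [0.49  0.159 0.022]
side wheel_center 0.25 [0.455 0.03  0.004]
side red_tooth 0.81 [0.516 0.199 0.008]
side red_tooth 0.62 [0.46  0.062 0.129]
side red_tooth 0.16 [0.361 0.13  0.019]
276 221
```

View pics/s5.png

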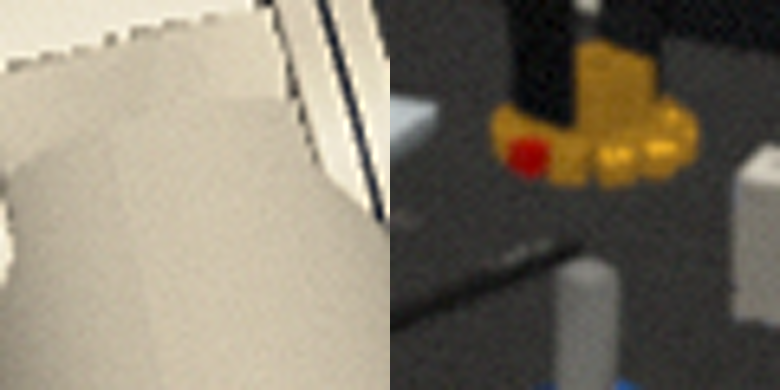

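The wheel sits over the shaft: the disc spans crop x 490–700 and the shaft is centred at 587. After the 2 mm y correction they agree within about 1 mm. I'll lower it in stages and watch the force.

```bash
python3 -m inch '1 2 0 0 0 0 -1;1 2 20 0 0 0 -1;1 2 34 0 0 0 -1;1 2 38 0 0 0 -1;1 2 42 0 0 0 -1;1 2 44 0 0 0 -1;1 2 46 0 0 0 -1;1 2 46 0 0 0 -1'; python3 - <<'E'
from h import *
rel(((.4545,.0307,.069),74.3)); print(get_obs()["moment"])
E
```

```text
clock: 11.22
ee_pos: [0.4543, 0.0331, 0.2779]
ee_rot: [0.136, 0.991, 0.0, 0.0]
ft_force: [-0.0, -0.0, -1.4]
grip_width: 0.0256
finger_force: 30.0
t 11.22 grasp [0.4543 0.0331 0.1144] yaw_y 74.3 z [ 0.  0. -1.] w 0.0256 F [-0.  -0.  -1.4] q [ 0.86  0.23 -1.1   2.    0.23  1.05  0.95]
(0.4545, 0.0307, 0.069) -> [-0.9 -2.2 45.4] [0.    0.    0.001]
[ 0.00647017 -0.27205138  0.01769801]
```

```bash
python3 -m inch '0 -1 5 0 0 0 -1;0 -1 12 0 0 0 -1;0 -1 20 0 0 0 -1;0 -1 28 0 0 0 -1;0 -1 34 0 0 0 -1;0 -1 38 0 0 0 -1;0 -1 41 0 0 0 -1;0 -1 41 0 0 0 -1'; python3 - <<'E'
from h import *
rel(((.4545,.0307,.069),74.3)); print(get_obs()["moment"])
E
```

```text
clock: 11.88
ee_pos: [0.454, 0.0319, 0.2363]
ee_rot: [0.136, 0.991, 0.0, -0.0]
ft_force: [1.6, 0.7, -0.9]
grip_width: 0.0259
finger_force: 30.0
t 11.88 grasp [0.454  0.032  0.0728] yaw_y 74.3 z [-0.  0. -1.] w 0.0259 F [ 1.6  0.7 -0.9] q [ 0.8   0.3  -1.06  2.04  0.32  0.98  0.88]
(0.4545, 0.0307, 0.069) -> [-0.8 -1.1  3.8] [ 0. -0.  0.]
[-0.05403085 -0.59100851  0.06093234]
```

```bash
python3 -m inch '0 0 2 0 0 0 -1;0 0 3 0 0 0 -1;0 0 4 0 0 0 -1;0 0 4 0 0 0 -1;0 0 4 0 0 0 -1'; python3 - <<'E'
from h import *
rel(); print(get_obs()["moment"])
E
```

```text
clock: 12.3
ee_pos: [0.4542, 0.0319, 0.2329]
ee_rot: [0.137, 0.991, -0.0, 0.0]
ft_force: [3.8, -1.4, 0.6]
grip_width: 0.0257
finger_force: 30.0
t 12.3 grasp [0.4543 0.0318 0.0694] yaw_y 74.3 z [ 0.001 -0.    -1.   ] w 0.0257 F [ 3.8 -1.4  0.6] q [ 0.79  0.31 -1.05  2.04  0.33  0.97  0.87]
[-0.13355855 -1.19526197  0.0023157 ]
```

Within a millimetre of the collar. I'll open the fingers so the wheel drops, then rise until the tips clear the hub.

```bash
python3 -m inch '0 0 1 0 0 0 -1;0 0 1 0 0 0 0.1;0 0 1 0 0 0 0.1;0 0 1 0 0 0 0.1;0 0 1 0 0 0 0.1;0 0 -10 0 0 0 0.1;0 0 -18 0 0 0 0.1;0 0 -18 0 0 0 0.1;0 0 -18 0 0 0 0.1;0 0 -18 0 0 0 0.1'; python3 - <<'E'
from h import *
rel(((.453,.031,.087),74.3))
q=capture("side")
for k in("wheel_center","red_tooth","arbor_end","holder_mouth"):
    for x in landmark_of(k,q)[:3]: print(k,round(x["conf"],2),np.round(x["xyz"],3))
h=cv2.cvtColor(q["frame"],cv2.COLOR_RGB2HSV); m=((h[...,0]<8)|(h[...,0]>172))&(h[...,1]>140)&(q["frame"][...,0]>80)
m[:,:255]=0;m[:,300:]=0;m[:225]=0;m[275:]=0
ys,xs=np.where(m); print("red",len(xs),xs.mean(),ys.mean())
for a in(66,70,74,78,82): 
    r=np.radians(a); print(a,proj(q,[[.453+.0315*np.cos(r),.031+.0315*np.sin(r),z] for z in(.0415,.045)]).round(1).tolist())
E
```

```text
clock: 13.13
ee_pos: [0.4539, 0.0318, 0.2509]
ee_rot: [0.137, 0.991, -0.0, 0.0]
ft_force: [0.5, -0.1, -0.5]
grip_width: 0.0477
finger_force: 0.0
t 13.13 grasp [0.454  0.0317 0.0874] yaw_y 74.3 z [ 0.    -0.001 -1.   ] w 0.0477 F [ 0.5 -0.1 -0.5] q [ 0.82  0.28 -1.07  2.02  0.29  1.    0.9 ]
(0.453, 0.031, 0.087) -> [ 0.7 -1.   0.4] [-0.     0.001 -0.   ]
wheel_center 0.86 [0.489 0.158 0.025]
wheel_center 0.67 [0.448 0.031 0.047]
red_tooth 0.68 [0.461 0.062 0.036]
red_tooth 0.68 [0.515 0.198 0.009]
arbor_end 0.63 [0.451 0.033 0.083]
red 28 266.5 255.92857142857142
66 [[264.1, 255.6], [264.1, 254.1]]
70 [[264.7, 256.0], [264.7, 254.5]]
74 [[265.3, 256.4], [265.3, 254.9]]
78 [[266.1, 256.8], [266.1, 255.3]]
82 [[266.9, 257.1], [266.9, 255.6]]
```

Wheel seated: the red tooth's image row matches z ≈ 0.042. Now I grip the bare end.

```bash
python3 -m inch '1 -1 1 0 0 0 0.1;1 -1 1 0 0 0 -1;1 -1 1 0 0 0 -1;1 -1 1 0 0 0 -1;1 -1 1 0 0 0 -1;1 -1 1 0 0 0 -1;1 -1 1 0 0 0 -1;1 -1 1 0 0 0 -1;1 -1 1 0 0 0 -1'; python3 - <<'E'
from h import *
rel()
E
```

```text
clock: 14.13
ee_pos: [0.4527, 0.0312, 0.2497]
ee_rot: [0.136, 0.991, -0.0, 0.0]
ft_force: [-0.9, 0.9, -0.3]
grip_width: 0.0135
finger_force: 30.0
t 14.13 grasp [0.4527 0.0312 0.0862] yaw_y 74.3 z [ 0. -0. -1.] w 0.0135 F [-0.9  0.9 -0.3] q [ 0.82  0.27 -1.07  2.03  0.29  1.    0.9 ]
```

```bash
python3 -m inch '0 0 -10 0 0 0 -1;0 0 -22 0 0 0 -1;0 0 -36 0 0 0 -1;0 0 -65 0 0 0 -1;0 0 -100 0 0 0 -1;0 0 -128 0 0 0 -1;0 0 -128 0 0 0 -1;0 0 -128 0 0 0 -1'; python3 - <<'E'
from h import *
rel(((.50,-.10,.2147),40),((.545,-.205,.2147),9.5))
q=capture("side")
for k in("wheel_center","red_tooth","arbor_end","arbor_shoulder"):
    for x in landmark_of(k,q)[:3]: print(k,round(x["conf"],2),np.round(x["xyz"],3))
E
```

```text
clock: 14.8
ee_pos: [0.4528, 0.0314, 0.3789]
ee_rot: [0.137, 0.991, -0.001, 0.001]
ft_force: [0.1, -0.5, -4.2]
grip_width: 0.0132
finger_force: 30.0
t 14.8 grasp [0.4532 0.0311 0.2154] yaw_y 74.3 z [ 0.002 -0.002 -1.   ] w 0.0132 F [ 0.1 -0.5 -4.2] q [ 0.99  0.04 -1.15  1.88  0.04  1.24  1.12]
(0.5, -0.1, 0.2147) -> [ -81.  -113.7    1. ] [-0.     0.003  0.598]
(0.545, -0.205, 0.2147) -> [-152.7 -202.6    1.3] [1.000e-03 3.000e-03 1.131e+00]
wheel_center 0.97 [0.452 0.031 0.179]
wheel_center 0.81 [0.489 0.161 0.024]
red_tooth 0.9 [0.46  0.06  0.168]
red_tooth 0.59 [0.516 0.199 0.01 ]
arbor_end 0.5 [0.446 0.034 0.165]
arbor_end 0.44 [0.451 0.032 0.21 ]
arbor_shoulder 0.46 [0.446 0.034 0.167]
```

Arbor and wheel are out and upright. Now I carry them to the camera.

```bash
python3 -m inch '-15 -22 1 0 0 0.12 -1;-30 -43 1 0 0 0.24 -1;-46 -65 1 0 0 0.36 -1;-62 -88 1 0 0 0.48 -1;-80 -112 1 0 0 0.6 -1;-98 -135 1 0 0 0.72 -1;-112 -155 1 0 0 0.84 -1;-127 -172 1 0 0 0.95 -1;-140 -188 1 0 0 1.05 -1;-150 -200 1 0 0 1.12 -1;-153 -203 1 0 0 1.13 -1;-153 -203 1 0 0 1.13 -1;-153 -203 1 0 0 1.13 -1;-153 -203 1 0 0 1.13 -1;-153 -203 1 0 0 1.13 -1'; python3 - <<'E'
from h import *
rel(((.5477,-.208,.2147),9.5))
for n in("side","top"):
  q=capture(n)
  for k in("wheel_center","red_tooth","inspection_camera","focus","arbor_shoulder"):
    for x in landmark_of(k,q)[:3]:
      if x["xyz"][1]<.1: print(n,k,round(x["conf"],2),np.round(x["xyz"],3))
  h=cv2.cvtColor(q["frame"],cv2.COLOR_RGB2HSV); m=((h[...,0]<8)|(h[...,0]>172))&(h[...,1]>140)&(q["frame"][...,0]>80)
  e=proj(q,[.577,-.2,.17])[0]; print("expect",e); u,v=e.astype(int)
  mm=np.zeros_like(m); mm[v-15:v+15,u-20:u+20]=m[v-15:v+15,u-20:u+20]; ys,xs=np.where(mm)
  if len(xs): print(n,"red",len(xs),xs.mean(),ys.mean(),onz(q,[(xs.mean(),ys.mean())],.17))
  gm=(h[...,0]>40)&(h[...,0]<90)&(h[...,1]>90); u,v=proj(q,[.668,-.188,.17])[0].astype(int); mm=np.zeros_like(m); mm[v-14:v+14,u-14:u+14]=gm[v-14:v+14,u-14:u+14]; ys,xs=np.where(mm); print(n,"green",len(xs),xs.mean() if len(xs) else 0,ys.mean() if len(xs) else 0)
  print("lens pred",proj(q,[[.668,-.188,.17]]))
E
```

```text
clock: 16.3
ee_pos: [0.545, -0.2044, 0.3768]
ee_rot: [0.645, 0.764, -0.0, -0.0]
ft_force: [0.2, -0.2, -3.3]
grip_width: 0.0133
finger_force: 30.0
t 16.3 grasp [ 0.5449 -0.2044  0.2133] yaw_y 9.7 z [-0. -0. -1.] w 0.0133 F [ 0.2 -0.2 -3.3] q [ 0.94  0.36 -0.82  1.58  0.27  1.31  0.25]
(0.5477, -0.208, 0.2147) -> [-4.   2.1 -1.4] [-0.     0.     0.004]
side wheel_center 0.67 [ 0.543 -0.201  0.175]
side red_tooth 0.83 [ 0.577 -0.196  0.164]
side inspection_camera 0.92 [ 0.664 -0.183  0.   ]
side focus 0.45 [ 0.576 -0.198  0.166]
side arbor_shoulder 0.47 [ 0.542 -0.202  0.162]
side arbor_shoulder 0.31 [ 0.665 -0.182  0.   ]
expect [281.71869565 161.41583844]
side red 2 281.5 160.0 [[ 0.58476243 -0.21215798  0.17      ]]
side green 44 249.45454545454547 156.27272727272728
lens pred [[250.0886484  157.73782868]]
top wheel_center 0.45 [ 0.544 -0.207  0.174]
top red_tooth 0.74 [ 0.575 -0.203  0.168]
top inspection_camera 0.83 [ 0.669 -0.187  0.004]
expect [333.11203508 164.25972799]
top red 5 331.4 166.2 [[ 0.57222709 -0.19570919  0.17      ]]
top green 15 321.8 128.86666666666667
lens pred [[326.5634202  127.98203154]]
```

Tooth at about (0.576, -0.199, 0.166), focus about (0.578, -0.200, 0.170). I'll trim the height by about 2 mm, settle and hand in.

```bash
python3 -m inch '-1 1 -2 0 0 0 -1;-1 1 -2 0 0 0 -1;-1 1 -2 0 0 0 -1;-1 1 -2 0 0 0 -1;-1 1 -2 0 0 0 -1;-1 1 -2 0 0 0 -1;-1 1 -2 0 0 0 -1;-1 1 -2 0 0 0 -1'; python3 - <<'E'
from h import *
rel()
print(hand_in())
E
```

```text
clock: 17.57
ee_pos: [0.5463, -0.2064, 0.3787]
ee_rot: [0.646, 0.764, -0.0, 0.0]
ft_force: [-0.3, -1.5, -2.1]
grip_width: 0.0138
finger_force: 30.0
t 17.57 grasp [ 0.5462 -0.2064  0.2152] yaw_y 9.6 z [-0. -0. -1.] w 0.0138 F [-0.3 -1.5 -2.1] q [ 0.94  0.37 -0.82  1.58  0.28  1.32  0.25]
the job is handed in; nothing more can be done
None
```

I handed the job in at 17.6 s with the wheel seated on the arbor and held still and upright before the camera; the red tooth is, by my measurements, within a few mm of the focus point and facing the lens, though `hand_in()` returned no verdict.

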